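# Point out the re-pinning kit

## Robot

A 6-joint arm with a two-finger parallel gripper is mounted at the origin on a cart in front of the work surface, level with it; the furniture and walls round the work are solid. World frame = base frame: x ahead of the robot, y to its left, z up, the work surface at z = 0. Lengths are in m, angles in rad, forces in N, time in s.
With the tool pointing down it reaches from about 0.3 to 0.875 m from the base axis. Payload 6.4 kg.
Tool frame: the origin (TCP) lies between the finger pads, 19 mm behind the fingertips; this is the grasp point; z points along the fingers, y is the line along which they close (so a half turn about z gives the same grasp; the last joint's range is limited). The gripper opens to 85 mm and grips with 20 to 120 N. Pads are 22 mm wide; open, the fingers measure 114 mm over their backs; the gripper's body (76 mm by 85 mm) begins 54 mm behind the grasp point. The pads swing forward as they close: fully open they stand 13 mm farther back than shut.
Start: joints at [-1.55, 0.181, 1.607, -0, 1.354, -0.206], TCP at [0.129, -0.56, 0.25] pointing down, gripper open.
Joint ranges: [-2.99, 2.99], [-0.89, 2.07], [0.3, 2.58], [-1.14, 4.28], [0, 2.63], [-3.12, 3.12]. Speed limits (rad/s): [2.57, 2.57, 3.01, 3.14, 3.14, 3.14].

## Interface

Orientations are given as a unit quaternion [w, x, y, z].
In Python, from bench import ctrl, camera, calibration, order, outline_of gives the robot as it stands.
- The arm moves only by the tool move_arm, never from a script. Its argument "series" is a list that holds one entry, the list of rows, each a list of 5 numbers: the opening, from 0 (shut) to 1 (fully open), then the shift along the tool's x, y, z in mm, then the turn about the tool's z in rad. A call has exactly 10 rows; each row is the pose to reach, as a shift and turn from the pose commanded when the call began, along the tool's axes at that moment; what a row does not reach only later rows make up. A row lasts 1/12 s, in which the tool goes at most 41.7 mm and 7.16 degrees, less where a joint would pass 70% of its speed; a pose out of reach is approached as far as the arm can. A call with a gripper value outside its range is refused whole. The fingers move at their own pace and stop on an object; the grip force is fixed at half the most. Time passes only in rows, so rows that repeat a pose let the fingers close, or fill a call up. It gives the time, the measured TCP pose, the force, the opening and the grip force at its end, in the units of the state.
- ctrl.get_obs(): the state, without advancing time (a new reading comes with each control period).
- camera(name): name is "scene" or "top"; returns (picture, depth): 420x560x3 uint8, blue, green, red; 420x560 float32, m along the optical axis (not along the pixel's ray), 0 where there is no reading.
- calibration(name): a dict with "intrinsics" (3x3 intrinsics, pixels), "rvec" (rotation vector, rad) and "tvec" (3), from world to camera coordinates, as OpenCV has them. Camera axes: x right, y down, z forward; pixel columns grow to the right and rows downward; lengths in m; the calibration is good to about 2 mm. A picture is of the moment at which its call begins. calibration takes no time and is no camera call.
- order.hand_in(): hands the job in; it is judged then, once.
Trained networks look in the newest picture that a camera, given by its name, has taken for a name from the list of things; names that differ only in an ending like _2 or _b are one class to them, and where a whole thing is asked for, a point or a joint stands for the part that bears it (a point fixed in the world has none). Each returns a list of dicts, best first, with "conf" (0 to 1); they miss things now and then, are a little off and sometimes report something else, mostly with a low value. They report only what shows in the picture. A call takes as long as a camera call.
- outline_of(target, camera): "region" (420x560 bool, what is visible of it) and "bbox" ([centre column, centre row, width, height] in pixels, round what is visible of it).
The state is a dict: "time_s": time; "q": joint angles; "dq": joint speeds; "joint_efforts": joint torques, N m; "eef_pos": TCP position; "eef_rot": TCP orientation; "wrist_force": force on the tool from outside, world axes, zero at the start; "torque": the same for the moment, N m; "opening": opening from 0.0 (shut) to 1.0 (fully open); "grasp_force": force on a finger pad.
Only numpy, scipy, OpenCV 4.12 (cv2) and the standard library are available. Lean on these libraries where they do the work, as an engineer would, in place of code of your own. Each camera call takes 0.05 s, during which the arm holds its last target. There are 200 camera calls.

## Task

Show a trainee what is needed to re-pin the lock by pointing with the fingers downward, in working order: first at the middle of the brass lock cylinder, next at the middle of the lid of the flat tin of pins, last at the middle of the yellow screwdriver's handle. Each time bring the fingertips to about 2 cm above the spot and stay there for two seconds; finish still pointing at the screwdriver handle. Touch and move nothing at any time, and do not dip low over the red screwdriver's handle, the padlock or the cam lock, which are not part of the job.

Things in the scene. Friction and masses are not known exactly. Their poses are not given: they have to be found in the camera images.
- lock_cylinder: brass double lock cylinder lying on the bench, long axis along its own y: 17 (x) x 68 (y) x 33 mm high; origin at the centre of its underside, z up
- cylinder_mid (a point): first spot: the middle of the lock cylinder at the height of its top, 33 mm above the bench
- pin_tin: flat closed steel tin with a dark blue picture on its lid, 67 (x) x 104 (y) x 32 mm high; origin at the centre of its underside, z up
- tin_mid (a point): second spot: the centre of the top of the tin's lid, 32 mm above the bench. Fixed machines to steer clear of: the red key machine fills about x 0.20 to 0.54, y -0.27 to 0.16, up to 385 mm high; the grinder x 0.47 to 0.85, y 0.12 to 0.60, up to 360 mm; the grey machine x below 0.50, y below -0.38, up to 345 mm; other clutter is below 145 mm
- yellow_screwdriver: small screwdriver lying on the bench, 147 mm long along its own y, yellow handle (76 mm long, 29 mm thick) towards +y, steel shank towards -y; origin under the middle of its length, on the bench
- yellow_handle (a point): last spot: the middle of the yellow handle, on its axis, 14.5 mm above the bench; the top of the handle is 14.5 mm higher (29 mm above the bench)
- red_screwdriver: not part of the job: larger screwdriver lying on the bench, 192 mm long along its own y, red handle (29 mm thick) towards +y; origin under the middle of its length
- red_handle (a point): the middle of the red handle, on its axis, 14.5 mm above the bench
- padlock: not part of the job: brass padlock standing upright with its steel shackle up, 18 x 42 x 66 mm high; origin at the centre of its underside
- cam_lock: not part of the job: small grey cam lock standing face down, with a flat steel arm on top, 25 x 40 x 26 mm high; origin at the centre of its underside

How it is judged:
On the way, in this order (a step that is already met when the one before it is completed fails the run):
1. the fingertips dwell just above the middle of the lock cylinder (horizontal distance between the grasp point and cylinder_mid below 0.015 m and height (world z) of the grasp point between 0.054 and 0.097 m and angle between the grasp point's own z axis and vertical above 2.35 rad), for 1.5 s.
2. then the fingertips dwell just above the middle of the tin's lid (horizontal distance between the grasp point and tin_mid below 0.015 m and height (world z) of the grasp point between 0.053 and 0.096 m and angle between the grasp point's own z axis and vertical above 2.35 rad), for 1.5 s.
3. then the fingertips dwell just above the middle of the yellow screwdriver's handle (horizontal distance between the grasp point and yellow_handle below 0.015 m and height (world z) of the grasp point between 0.05 and 0.093 m and angle between the grasp point's own z axis and vertical above 2.35 rad), for 1.5 s.
At the end, for the whole second after the job is handed in: The tool still points down (within 45 degrees) at the yellow handle: TCP within 15 mm horizontally of its middle and 21 to 64 mm above its top (fingertips 2 to 45 mm above); all six loose things within 6 mm of their starts (all of step 3 and distance of each of lock_cylinder, pin_tin, yellow_screwdriver, red_screwdriver, padlock, cam_lock from where it was at the start of the episode below 0.006 m); the robot touches nothing.
It fails at once if the robot touches anything (contact force between any of the fingers, the arm and anything else above 0.5 N).
It fails at once if a loose thing is shifted by more than 10 mm (distance of any of lock_cylinder, pin_tin, yellow_screwdriver, red_screwdriver, padlock, cam_lock from where it was at the start of the episode above 0.01 m).
It fails at once if the fingertips dip to within about 35 mm of the top of the red screwdriver's handle, the padlock or the cam lock, within 30 mm of its middle ((horizontal distance between the grasp point and red_handle below 0.03 m and height (world z) of the grasp point below 0.083 m) or (horizontal distance between the grasp point and padlock below 0.03 m and height (world z) of the grasp point below 0.12 m) or (horizontal distance between the grasp point and cam_lock below 0.03 m and height (world z) of the grasp point below 0.08 m)).
It also fails if it takes over 72 s, if anything falls off the work surface, if the arm or the gripper's body presses on something with over 40 N, if the wrist force passes 120 N, or if a joint passes its speed limit or range.

## Working session

There is one attempt and no reset: what is moved stays moved. The work goes in short steps, Python scripts to look and compute and a tool call to move; the robot and the scene stay as the last step left them, time stands still between calls to the robot, and variables do not carry over. Pictures are saved under pics/ and viewed, at most 10 in all, crops included, and the job is handed in when it is done.

Besides the shell and the picture viewer there is one more tool, called by a JSON object that holds its "name" and its "arguments", one argument or row to a line. move_arm: Moves the arm, as the interface text tells. Its arguments: {"type":"object","properties":{"series":{"type":"array","items":{"type":"array","items":{"type":"array","items":{"type":"number"}}}}},"required":["series"]}

```bash
mkdir -p pics; cat > h.py <<'E'
import numpy as np, cv2
from bench import ctrl, camera, calibration, order, outline_of
def world(cam,depth,mask):
    c=calibration(cam);K=np.array(c["intrinsics"]);R=cv2.Rodrigues(np.array(c["rvec"],float))[0];t=np.array(c["tvec"]).ravel()
    v,u=np.nonzero(mask&(depth>0));d=depth[v,u]
    p=np.stack([(u-K[0,2])/K[0,0]*d,(v-K[1,2])/K[1,1]*d,d],1)
    return (p-t)@R
E
python3 - <<'E'
from h import *
np.set_printoptions(precision=3,suppress=True)
o=ctrl.get_obs();print(o["time_s"],o["eef_pos"],o["eef_rot"],o["opening"])
for cam in("top","scene"):
    im,d=camera(cam);cv2.imwrite(f"pics/{cam}0.png",im);np.save(f"{cam}0.npy",d)
    for n in["lock_cylinder","pin_tin","yellow_screwdriver","red_screwdriver","padlock","cam_lock"]:
        for r in outline_of(n,cam)[:2]:
            m=r["region"];p=world(cam,d,m)
            if len(p)<5: print(cam,n,r["conf"],len(p));continue
            hi=np.percentile(p[:,2],95);q=p[p[:,2]>hi-.008]
            print(cam,n,round(r["conf"],2),np.round(r["bbox"]),len(p),"med",np.median(p,0),"top",hi,"rect",cv2.minAreaRect((q[:,:2]*1000).astype(np.float32)))
E
```

```text
0.0 [ 0.129 -0.56   0.249] [-0.001  0.994  0.113  0.   ] 0.995784683504635
top lock_cylinder 0.55 [177. 272.  23.  17.] 168 med [0.401 0.26  0.034] top 0.03721867065451686 rect ((400.8409729003906, 258.1534729003906), (15.395866394042969, 65.56663513183594), 27.99514389038086)
top pin_tin 0.88 [311. 157.  33.  45.] 1091 med [ 0.69  -0.062  0.034] top 0.037581975003577336 rect ((692.1881103515625, -62.07183074951172), (67.34701538085938, 103.85375213623047), 84.78922271728516)
top yellow_screwdriver 0.82 [405. 225.  13.  32.] 255 med [ 0.528 -0.301  0.028] top 0.03192197579186957 rect ((532.8045654296875, -304.3102111816406), (25.54482078552246, 73.5771255493164), 76.60087585449219)
top padlock 0.62 [360. 216.  19.  16.] 171 med [ 0.554 -0.186  0.035] top 0.06644001956206053 rect ((554.2005615234375, -188.09100341796875), (25.884075164794922, 5.868247985839844), 29.359619140625)
top cam_lock 0.59 [254. 162.   8.  12.] 89 med [0.681 0.082 0.027] top 0.0310006087007888 rect ((679.050537109375, 81.90308380126953), (32.67792892456055, 17.788721084594727), 22.011253356933594)
scene lock_cy
[... 727 characters left out ...]
796875, -307.84295654296875), (25.46347427368164, 119.63827514648438), 78.44812774658203)
scene red_screwdriver 0.61 [288. 124.  45.  22.] 268 med [0.426 0.366 0.024] top 0.03120262104461626 rect ((424.3020935058594, 368.6180114746094), (22.883535385131836, 98.8879165649414), 83.18138885498047)
scene padlock 0.47 [256. 305.  20.  16.] 211 med [ 0.555 -0.191  0.034] top 0.06417592313225239 rect ((554.16357421875, -187.97027587890625), (28.0061092376709, 4.259706020355225), 23.022672653198242)
scene cam_lock 0.43 [244. 355.  59.  42.] 517 med [ 0.539 -0.307  0.024] top 0.030312824669428893 rect ((564.7828979492188, -309.8625183105469), (25.46347427368164, 141.2727508544922), 78.44812774658203)
```

View pics/top0.png

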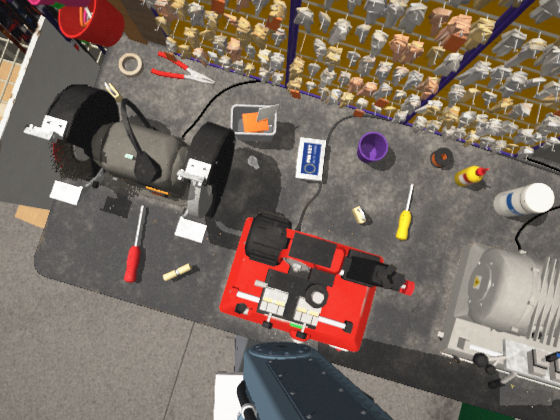

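View pics/scene0.png

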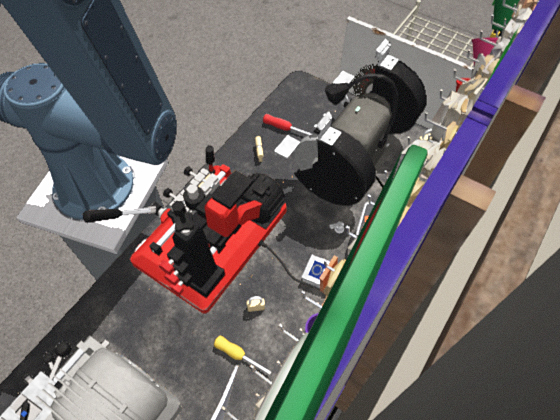

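```bash
python3 - <<'E'
from h import *
P=np.vstack([world(c,np.load(c+"0.npy"),np.ones((420,560),bool)) for c in("top","scene")])
# max height (cm) map, 4cm cells: rows x from .9 down, cols y from .6 to -.8
print("y:   "+" ".join("%4d"%int(y*100) for y in np.arange(.6,-.8,-.05)))
for x in np.arange(.9,-.2,-.05):
    r=[]
    for y in np.arange(.6,-.8,-.05):
        q=P[(abs(P[:,0]-x)<.025)&(abs(P[:,1]-y)<.025),2]
        r.append("%4d"%round(q.max()*100) if len(q) else "   .")
    print("%4d "%round(x*100)+" ".join(r))
E
```

```text
y:     60   54   49   44   39   34   29   24   19   14    9    4    0   -5  -10  -15  -20  -25  -30  -35  -40  -45  -50  -55  -60  -65  -70  -75
  90    .   31   39   39   53   54   33   33   33   38   40   40   78   79   78   79   80    .   81   78    .    .    .    .    .    .    .    .
  85    .   25   26   39   52    1    1    1    1   41   70   70   79   81   79   87   87   85   81   81   81    .    .    .    .    .    .    .
  80    .   26   26   22   22    1    1    1    1    9    9   12   70   79   80   87   87   87   87   87   87   81   78    .    .    .    .    .
  75    .   26   25   25   25   18   32    5   19   19   13    9    1    4    4    1   79   79   79   87   87   87  105  107    .   12    7    .
  70    .   26   29   28   25   19   36   19   24   24   19    3    1    4    4    1    8    8    1    1   80   79   79   96   21   12    3   -1
  65   25   26   29   29   19   20   36   36   25   25    3    3    3    4    4    1    1    1    2    2    1   14   70   15   15    1    1    .
  60   25   26   20   20   18   19   32   34   30   29    1    1    1    1    1    1 
[... 1534 characters left out ...]
  -86  -86  -86  -87  -78    1    6   39   39   39   13    1    .    .    .    .    .    .    .    1    1    1    1    .
   0  -86  -87  -87  -86  -86  -87  -86  -87  -78  -76    1   39   39   39    6    1    .    .    .    .    .    .    .    .    .    .    .    .
  -5  -86  -87  -86  -87  -86  -87  -87  -86  -77  -77    .   39   39   39   12    1    .  -87  -87  -87    .    .    .    .    .    .    .    .
 -10  -87  -87  -86  -87  -86  -87  -87  -87  -87    .    .   37   38   37    1    1    .    .  -87  -86  -86  -87  -87  -88    .    .    .    .
 -15  -87  -86  -86  -87  -87  -87  -86  -87    .    .    .    .    1    1    1    1    .    .    .  -87  -86  -86  -87  -86  -87  -86  -87    .
```

The top view shows the brass cylinder at (177,272), the tin at (311,158) and the yellow handle at (403,228). The padlock is at (360,215), the cam lock at (254,162) and the red handle at (132,263). The arm links look odd compared with the TCP, so I'll check where it projects.

```bash
python3 - <<'E'
from h import *
from scipy.spatial.transform import Rotation as Ro
np.set_printoptions(precision=3,suppress=True)
o=ctrl.get_obs();print(o)
w,x,y,z=o["eef_rot"];R=Ro.from_quat([x,y,z,w]).as_matrix();print("tool axes cols\n",R)
for c in("top","scene"):
    k=calibration(c);r=cv2.Rodrigues(np.array(k["rvec"],float))[0]
    pts=np.array([o["eef_pos"],o["eef_pos"]-R[:,2]*.2,[0,0,0],[0,0,.4],[.4,.26,.033]],float)
    print(c,"cam at",-r.T@np.array(k["tvec"]).ravel(),cv2.projectPoints(pts,np.array(k["rvec"],float),np.array(k["tvec"],float),np.array(k["intrinsics"]),None)[0].reshape(-1,2))
d=np.load("top0.npy")
for c,pts in(("top",[(280,355),(320,380),(280,410),(250,400),(350,410)]),("scene",[(160,150),(120,80),(80,10),(40,30),(40,85),(95,215),(130,211)])):
    d=np.load(c+"0.npy")
    for u,v in pts:
        m=np.zeros((420,560),bool);m[v,u]=1;print(c,u,v,world(c,d,m))
E
```

```text
{'time_s': 0.7, 'q': array([-1.55 ,  0.181,  1.607,  0.   ,  1.354, -0.206]), 'dq': array([ 0.   , -0.001, -0.   , -0.002,  0.001,  0.   ]), 'joint_efforts': array([  0.001, -44.472, -35.161,  -0.   ,   0.001,  -0.   ]), 'eef_pos': array([ 0.129, -0.56 ,  0.25 ]), 'eef_rot': array([ 0.   ,  0.994,  0.113, -0.   ]), 'wrist_force': array([ 0.28 , -0.127, -0.035]), 'torque': array([0.03 , 0.031, 0.052]), 'grasp_force': 0.0, 'opening': 0.9974985905693087}
tool axes cols
 [[ 0.974  0.225  0.   ]
 [ 0.225 -0.974 -0.   ]
 [-0.     0.    -1.   ]]
top cam at [0.461 0.024 1.06 ] [[573.35  431.496]
 [674.021 492.718]
 [277.466 437.568]
 [280.146 558.857]
 [176.016 271.427]]
scene cam at [ 0.739 -0.555  1.118] [[ -50.557  375.867]
 [-134.153  343.185]
 [  94.026  186.439]
 [  31.394   78.91 ]
 [ 259.117  146.009]]
top 280 355 [[0.289 0.008 0.367]]
top 320 380 [[ 0.289 -0.043  0.493]]
top 280 410 [[0.285 0.012 0.588]]
top 250 400 [[0.233 0.052 0.412]]
top 350 410 [[ 0.29  -0.064  0.597]]
scene 160 150 [[ 0.29  -0.025  0.309]]
scene 120 80 [[ 0.288 -0.063  0.54 ]]
scene 80 10 [[ 0.287 -0.087  0.691]]
scene 40 30 [[ 0.233 -0.121  0.67 ]]
scene 40 85 [[ 0.017 -0.002  0.39 ]]
scene 95 215 [[ 0.171 -0.165  0.196]]
scene 130 211 [[ 0.199 -0.095  0.12 ]]
```

{"name": "move_arm", "arguments": {
  "series": [
    [[0.1,0,0,-10,0],[0.1,0,0,-30,0],[0.1,0,0,-55,0],[0.1,0,0,-85,0],[0.1,0,0,-115,0],[0.1,0,0,-145,0],[0.1,0,0,-170,0],[0.1,0,0,-190,0],[0.1,0,0,-200,0],[0.1,0,0,-200,0]]
  ]
}}

```text
time_s: 1.53
eef_pos: [0.1294, -0.5609, 0.4535]
eef_rot: [0.003, 0.994, 0.113, -0.0]
wrist_force: [0.1, 0.1, -1.3]
opening: 0.104
grasp_force: 0.0
```

{"name": "move_arm", "arguments": {
  "series": [
    [[0.1,20,-6,0,0],[0.1,55,-16,0,0],[0.1,90,-26,0,0],[0.1,130,-38,0,0],[0.1,170,-49,0,0],[0.1,210,-61,0,0],[0.1,250,-73,0,0],[0.1,290,-84,0,0],[0.1,325,-95,0,0],[0.1,353,-103,0,0]]
  ]
}}

```text
time_s: 2.37
eef_pos: [0.4521, -0.3781, 0.4481]
eef_rot: [-0.001, 0.993, 0.114, -0.001]
wrist_force: [-0.5, -0.4, 0.3]
opening: 0.097
grasp_force: 0.0
```

{"name": "move_arm", "arguments": {
  "series": [
    [[0.1,10,-18,0,0],[0.1,26,-48,0,0],[0.1,44,-80,0,0],[0.1,62,-114,0,0],[0.1,81,-149,0,0],[0.1,100,-184,0,0],[0.1,120,-220,0,0],[0.1,140,-256,0,0],[0.1,158,-290,0,0],[0.1,174,-319,0,0]]
  ]
}}

```text
time_s: 3.2
eef_pos: [0.5476, -0.0278, 0.4483]
eef_rot: [-0.001, 0.994, 0.114, -0.001]
wrist_force: [0.3, -0.9, -0.5]
opening: 0.103
grasp_force: 0.0
```

{"name": "move_arm", "arguments": {
  "series": [
    [[0.1,-4,-18,0,0],[0.1,-12,-48,0,0],[0.1,-20,-80,0,0],[0.1,-29,-114,0,0],[0.1,-38,-149,0,0],[0.1,-47,-184,0,0],[0.1,-56,-220,0,0],[0.1,-65,-256,0,0],[0.1,-73,-290,0,0],[0.1,-79,-313,0,0]]
  ]
}}

```text
time_s: 4.03
eef_pos: [0.3985, 0.2588, 0.4485]
eef_rot: [-0.0, 0.993, 0.114, -0.001]
wrist_force: [0.6, 0.3, -0.4]
opening: 0.1
grasp_force: 0.0
```

```bash
cat > go.py <<'E'
import sys
from h import *
from scipy.spatial.transform import Rotation as Ro
o=ctrl.get_obs();w,x,y,z=o["eef_rot"]
R=Ro.from_quat([x,y,z,w]).as_matrix()
print(o["time_s"],o["eef_pos"],o["q"],"shift mm",np.round(R.T@(np.array(sys.argv[1:],float)-o["eef_pos"])*1000,1))
E
python3 go.py .4005 .258 .072
python3 - <<'E'
from h import *
for c in("top","scene"): cv2.imwrite(f"pics/{c}1.png",camera(c)[0])
E
```

```text
4.0333 [0.39845192 0.25878513 0.44847527] [ 3.24926696e-01 -1.38871613e-01  1.54251290e+00  8.19382217e-04
  1.74021360e+00  1.66733040e+00] shift mm [  2.7   1.4 376.5]
```

View pics/scene1.png

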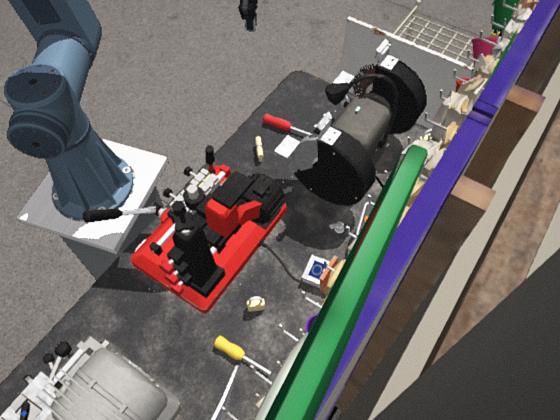

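The scene view shows the gripper tip at (250,15), above the brass cylinder at (259,150), with the way down clear.

{"name": "move_arm", "arguments": {
  "series": [
    [[0.1,2,1,10,0],[0.1,2,1,35,0],[0.1,2,1,65,0],[0.1,2,1,100,0],[0.1,2,1,135,0],[0.1,2,1,170,0],[0.1,2,1,205,0],[0.1,2,1,235,0],[0.1,2,1,255,0],[0.1,2,1,260,0]]
  ]
}}

```text
time_s: 4.97
eef_pos: [0.4, 0.2535, 0.1844]
eef_rot: [0.001, 0.994, 0.112, -0.005]
wrist_force: [-0.8, 0.2, -0.1]
opening: 0.1
grasp_force: 0.0
```

```bash
python3 - <<'E'
from h import *
for c in("top","scene"): cv2.imwrite(f"pics/{c}2.png",cv2.resize(camera(c)[0][100:350,60:360] if c=="top" else camera(c)[0][40:240,150:400],None,fx=2,fy=2))
E
python3 go.py .4005 .258 .072
```

```text
5.0667 [0.40198314 0.25466766 0.188085  ] [ 3.14738821e-01  2.74502246e-02  1.90753436e+00 -2.97137988e-04
  1.21078805e+00  1.66043706e+00] shift mm [ -0.2  -3.7 116.1]
```

View pics/scene2.png

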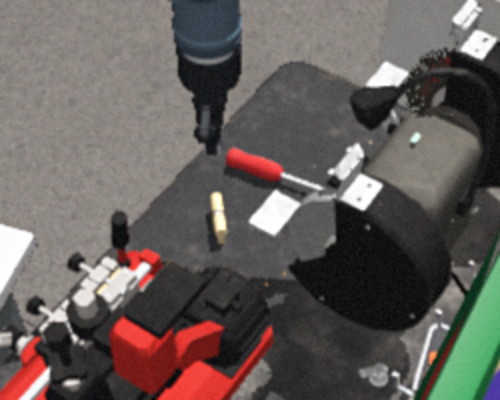

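The crop shows the tip at (210,150), still high above the cylinder at (218,218), with free space around it.

{"name": "move_arm", "arguments": {
  "series": [
    [[0.1,0,-2,8,0],[0.1,0,-2,22,0],[0.1,0,-2,38,0],[0.1,0,-2,55,0],[0.1,0,-2,70,0],[0.1,0,-2,85,0],[0.1,0,-2,98,0],[0.1,0,-2,108,0],[0.1,0,-2,113,0],[0.1,0,-2,113,0]]
  ]
}}

```text
time_s: 5.9
eef_pos: [0.4023, 0.258, 0.0766]
eef_rot: [0.0, 0.994, 0.113, -0.0]
wrist_force: [-0.3, -0.1, 0.2]
opening: 0.103
grasp_force: 0.0
```

```bash
python3 go.py .4005 .258 .072
```

```text
5.9 [0.40231226 0.25799966 0.0766464 ] [3.21167478e-01 2.09104285e-01 1.97273412e+00 3.15275297e-05
 9.60176015e-01 1.66526231e+00] shift mm [-1.8 -0.4  4.6]
```

Good. I'll hold here for about 2.5 s.

{"name": "move_arm", "arguments": {
  "series": [
    [[0.1,-1,0,3,0],[0.1,-1,0,3,0],[0.1,-1,0,3,0],[0.1,-1,0,3,0],[0.1,-1,0,3,0],[0.1,-1,0,3,0],[0.1,-1,0,3,0],[0.1,-1,0,3,0],[0.1,-1,0,3,0],[0.1,-1,0,3,0]]
  ]
}}

```text
time_s: 6.73
eef_pos: [0.4013, 0.2578, 0.074]
eef_rot: [-0.0, 0.994, 0.113, -0.0]
wrist_force: [0.0, 0.3, -0.7]
opening: 0.096
grasp_force: 0.0
```

{"name": "move_arm", "arguments": {
  "series": [
    [[0.1,0,0,0,0],[0.1,0,0,0,0],[0.1,0,0,0,0],[0.1,0,0,0,0],[0.1,0,0,0,0],[0.1,0,0,0,0],[0.1,0,0,0,0],[0.1,0,0,0,0],[0.1,0,0,0,0],[0.1,0,0,0,0]]
  ]
}}

```text
time_s: 7.57
eef_pos: [0.4013, 0.2578, 0.074]
eef_rot: [-0.0, 0.994, 0.113, 0.0]
wrist_force: [-0.3, -0.9, 0.2]
opening: 0.099
grasp_force: 0.0
```

{"name": "move_arm", "arguments": {
  "series": [
    [[0.1,0,0,0,0],[0.1,0,0,0,0],[0.1,0,0,0,0],[0.1,0,0,0,0],[0.1,0,0,0,0],[0.1,0,0,0,0],[0.1,0,0,0,0],[0.1,0,0,0,0],[0.1,0,0,0,0],[0.1,0,0,0,0]]
  ]
}}

```text
time_s: 8.4
eef_pos: [0.4013, 0.2578, 0.074]
eef_rot: [0.0, 0.994, 0.113, -0.0]
wrist_force: [-0.9, -0.3, 0.5]
opening: 0.103
grasp_force: 0.0
```

{"name": "move_arm", "arguments": {
  "series": [
    [[0.1,0,0,-10,0],[0.1,0,0,-35,0],[0.1,0,0,-65,0],[0.1,0,0,-100,0],[0.1,0,0,-135,0],[0.1,0,0,-170,0],[0.1,0,0,-205,0],[0.1,0,0,-240,0],[0.1,0,0,-275,0],[0.1,0,0,-300,0]]
  ]
}}

```text
time_s: 9.23
eef_pos: [0.4014, 0.2579, 0.3785]
eef_rot: [-0.0, 0.994, 0.113, 0.002]
wrist_force: [-0.0, 0.4, 0.1]
opening: 0.102
grasp_force: 0.0
```

```bash
python3 go.py .55 -.03 .45
```

```text
9.2333 [0.4014311  0.25793886 0.37853481] [ 3.21641168e-01 -1.27967356e-01  1.66732523e+00  3.06880138e-05
  1.59765584e+00  1.66548907e+00] shift mm [ 80.3 314.  -71.2]
```

{"name": "move_arm", "arguments": {
  "series": [
    [[0.1,0,0,-25,0],[0.1,4,15,-50,0],[0.1,10,40,-65,0],[0.1,19,75,-75,0],[0.1,29,112,-75,0],[0.1,39,150,-75,0],[0.1,49,190,-75,0],[0.1,59,230,-75,0],[0.1,70,270,-75,0],[0.1,80,305,-75,0]]
  ]
}}

```text
time_s: 10.07
eef_pos: [0.5481, -0.0238, 0.4498]
eef_rot: [0.0, 0.994, 0.113, 0.0]
wrist_force: [0.5, 1.0, 0.2]
opening: 0.104
grasp_force: 0.0
```

```bash
python3 go.py .692 -.062 .30;python3 go.py .692 -.062 .071
```

```text
10.0667 [ 0.54810429 -0.02379856  0.4498231 ] [-2.59665025e-01  3.20776151e-02  1.37663427e+00 -2.40358105e-04
  1.73210791e+00  1.08520101e+00] shift mm [131.6  69.4 149.9]
10.0667 [ 0.54810429 -0.02379856  0.4498231 ] [-2.59665025e-01  3.20776151e-02  1.37663427e+00 -2.40358105e-04
  1.73210791e+00  1.08520101e+00] shift mm [131.5  69.2 378.9]
```

{"name": "move_arm", "arguments": {
  "series": [
    [[0.1,10,5,0,0],[0.1,26,14,0,0],[0.1,46,24,0,0],[0.1,68,36,5,0],[0.1,90,47,20,0],[0.1,109,57,45,0],[0.1,122,64,75,0],[0.1,130,69,105,0],[0.1,131,69,135,0],[0.1,131,69,150,0]]
  ]
}}

```text
time_s: 10.9
eef_pos: [0.6896, -0.059, 0.2942]
eef_rot: [-0.001, 0.994, 0.113, -0.003]
wrist_force: [-0.5, 0.9, -1.0]
opening: 0.102
grasp_force: 0.0
```

```bash
python3 go.py .692 -.062 .071
python3 - <<'E'
from h import *
cv2.imwrite("pics/top3.png",camera("top")[0]);cv2.imwrite("pics/scene3.png",camera("scene")[0])
E
```

```text
10.9 [ 0.68964553 -0.05895539  0.29419367] [-2.56309371e-01  4.14518412e-01  1.22396326e+00  1.37607537e-05
  1.50964564e+00  1.08796034e+00] shift mm [  2.9   4.2 223.2]
```

View pics/scene3.png

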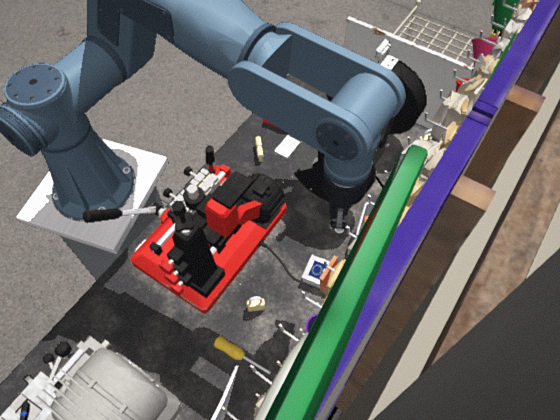

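The scene view shows the gripper at (340,215), above the tin at (314,271). Wall hooks stick out near (350,230), so I'll check their clearance using the first depth pictures.

```bash
python3 - <<'E'
from h import *
P=np.vstack([world(c,np.load(c+"0.npy"),np.ones((420,560),bool)) for c in("top","scene")])
for y0,y1 in((.1,.02),(.02,-.06),(-.06,-.14),(-.14,-.22),(-.22,-.3),(-.3,-.38)):
    r=[]
    for z in np.arange(.05,.9,.1):
        q=P[(P[:,0]>.56)&(P[:,1]<y0)&(P[:,1]>y1)&(P[:,2]>z)&(P[:,2]<z+.1)]
        r.append("%.2f-%.2f:%s"%(z,z+.1,"%.2f(%d)"%(np.sort(q[:,0])[min(2,len(q)-1)],len(q)) if len(q) else "-"))
    print(y0,*r)
E
```

```text
0.1 0.05-0.15:0.73(1461) 0.15-0.25:0.84(770) 0.25-0.35:0.84(1168) 0.35-0.45:0.84(766) 0.45-0.55:0.84(2) 0.55-0.65:- 0.65-0.75:0.84(58) 0.75-0.85:0.86(3) 0.85-0.95:-
0.02 0.05-0.15:0.82(597) 0.15-0.25:0.83(901) 0.25-0.35:0.82(1123) 0.35-0.45:0.82(1159) 0.45-0.55:0.83(75) 0.55-0.65:- 0.65-0.75:0.82(279) 0.75-0.85:0.82(625) 0.85-0.95:-
-0.06 0.05-0.15:0.80(662) 0.15-0.25:0.80(806) 0.25-0.35:0.80(1191) 0.35-0.45:0.79(1652) 0.45-0.55:0.79(820) 0.55-0.65:0.85(34) 0.65-0.75:0.84(842) 0.75-0.85:0.79(1681) 0.85-0.95:-
-0.14 0.05-0.15:0.56(720) 0.15-0.25:0.77(807) 0.25-0.35:0.78(988) 0.35-0.45:0.78(1499) 0.45-0.55:0.77(1632) 0.55-0.65:0.78(107) 0.65-0.75:0.78(243) 0.75-0.85:0.77(2943) 0.85-0.95:0.81(1227)
-0.22 0.05-0.15:0.69(645) 0.15-0.25:0.76(859) 0.25-0.35:0.76(1160) 0.35-0.45:0.76(1442) 0.45-0.55:0.76(2607) 0.55-0.65:0.76(437) 0.65-0.75:0.84(4) 0.75-0.85:0.76(7355) 0.85-0.95:0.79(2446)
-0.3 0.05-0.15:0.73(779) 0.15-0.25:0.73(1163) 0.25-0.35:0.73(1352) 0.35-0.45:0.73(2274) 0.45-0.55:0.73(3373) 0.55-0.65:0.74(1503) 0.65-0.75:0.78(1834) 0.75-0.85:0.73(10294) 0.85-0.95:0.77(3358)
```

```bash
python3 - <<'E'
from h import *
for c in("top","scene"):
    im,d=camera(c);d0=np.load(c+"0.npy")
    p=world(c,d,(d<d0-.02)|(d0==0));p=p[(p[:,0]>.5)&(abs(p[:,1])<.3)]
    for z in np.arange(.25,.9,.05):
        q=p[(p[:,2]>z)&(p[:,2]<z+.05)]
        if len(q)>5: print(c,round(z,2),len(q),"xmax",np.percentile(q[:,0],98).round(3),"y",np.percentile(q[:,1],[2,98]).round(3))
E
```

```text
top 0.25 48 xmax 0.862 y [-0.087  0.165]
top 0.3 164 xmax 0.864 y [-0.253  0.139]
top 0.35 377 xmax 0.708 y [-0.121 -0.004]
top 0.4 387 xmax 0.691 y [-0.088 -0.023]
top 0.45 611 xmax 0.696 y [-0.094 -0.021]
top 0.5 572 xmax 0.686 y [-0.087 -0.023]
top 0.55 1191 xmax 0.695 y [-0.092  0.007]
top 0.6 14971 xmax 0.719 y [-0.112  0.036]
top 0.65 2982 xmax 0.553 y [-0.05   0.027]
scene 0.3 70 xmax 0.707 y [-0.096 -0.068]
scene 0.35 331 xmax 0.712 y [-0.12  -0.072]
scene 0.4 599 xmax 0.725 y [-0.096 -0.066]
scene 0.45 797 xmax 0.727 y [-0.098 -0.064]
scene 0.5 511 xmax 0.727 y [-0.097 -0.064]
scene 0.55 3359 xmax 0.73 y [-0.127  0.017]
scene 0.6 11143 xmax 0.735 y [-0.126  0.02 ]
scene 0.65 1637 xmax 0.593 y [-0.083  0.029]
scene 0.7 8 xmax 0.897 y [-0.156 -0.039]
scene 0.75 36 xmax 0.884 y [-0.293 -0.021]
scene 0.8 17 xmax 0.87 y [-0.297 -0.227]
scene 0.85 17 xmax 0.829 y [-0.3   -0.184]
```

Clearance is good: the wrist reaches x ≈ 0.735 and the hooks start at x ≈ 0.79. I'll go down in two stages.

{"name": "move_arm", "arguments": {
  "series": [
    [[0.1,1,2,8,0],[0.1,1,2,22,0],[0.1,1,2,38,0],[0.1,1,2,56,0],[0.1,1,2,74,0],[0.1,1,2,92,0],[0.1,1,2,108,0],[0.1,1,2,118,0],[0.1,1,2,122,0],[0.1,1,2,122,0]]
  ]
}}

```text
time_s: 11.93
eef_pos: [0.692, -0.0608, 0.176]
eef_rot: [-0.0, 0.994, 0.113, -0.001]
wrist_force: [0.5, -0.7, -0.4]
opening: 0.097
grasp_force: 0.0
```

```bash
python3 go.py .692 -.062 .072
python3 - <<'E'
from h import *
cv2.imwrite("pics/scene4.png",camera("scene")[0])
E
```

```text
11.9333 [ 0.6919612  -0.0607753   0.17596695] [-2.58018610e-01  5.05984202e-01  1.33669493e+00  3.34230831e-06
  1.30044154e+00  1.08601444e+00] shift mm [-1.00e-01  1.30e+00  1.04e+02]
```

View pics/scene4.png

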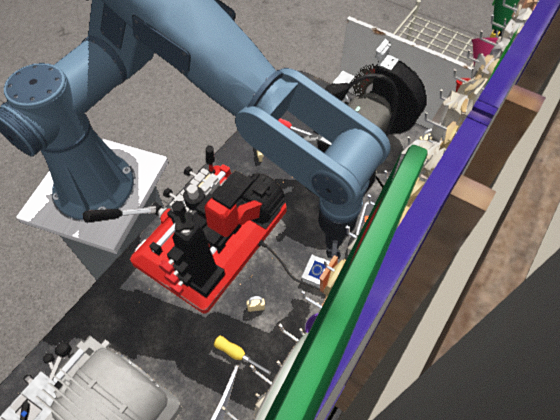

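The scene view shows the wrist at (340,190) above the tin at (314,268), with the forearm well above the red machine. Continuing down.

{"name": "move_arm", "arguments": {
  "series": [
    [[0.1,0,1,8,0],[0.1,0,1,20,0],[0.1,0,1,34,0],[0.1,0,1,50,0],[0.1,0,1,66,0],[0.1,0,1,80,0],[0.1,0,1,91,0],[0.1,0,1,98,0],[0.1,0,1,101,0],[0.1,0,1,101,0]]
  ]
}}

```text
time_s: 12.82
eef_pos: [0.6923, -0.0617, 0.0751]
eef_rot: [-0.0, 0.994, 0.113, -0.001]
wrist_force: [0.6, 0.0, -0.4]
opening: 0.1
grasp_force: 0.0
```

{"name": "move_arm", "arguments": {
  "series": [
    [[0.1,0,0,0,0],[0.1,0,0,0,0],[0.1,0,0,0,0],[0.1,0,0,0,0],[0.1,0,0,0,0],[0.1,0,0,0,0],[0.1,0,0,0,0],[0.1,0,0,0,0],[0.1,0,0,0,0],[0.1,0,0,0,0]]
  ]
}}

```text
time_s: 13.65
eef_pos: [0.6926, -0.0619, 0.0759]
eef_rot: [-0.0, 0.994, 0.113, -0.0]
wrist_force: [-0.5, -0.3, -0.9]
opening: 0.098
grasp_force: 0.0
```

{"name": "move_arm", "arguments": {
  "series": [
    [[0.1,0,0,0,0],[0.1,0,0,0,0],[0.1,0,0,0,0],[0.1,0,0,0,0],[0.1,0,0,0,0],[0.1,0,0,0,0],[0.1,0,0,0,0],[0.1,0,0,0,0],[0.1,0,0,0,0],[0.1,0,0,0,0]]
  ]
}}

```text
time_s: 14.48
eef_pos: [0.6926, -0.0618, 0.076]
eef_rot: [-0.0, 0.994, 0.113, -0.0]
wrist_force: [0.5, 0.4, -0.0]
opening: 0.1
grasp_force: 0.0
```

{"name": "move_arm", "arguments": {
  "series": [
    [[0.1,0,0,0,0],[0.1,0,0,0,0],[0.1,0,0,0,0],[0.1,0,0,0,0],[0.1,0,0,0,0],[0.1,0,0,0,0],[0.1,0,0,0,0],[0.1,0,0,0,0],[0.1,0,0,0,0],[0.1,0,0,0,0]]
  ]
}}

```text
time_s: 15.32
eef_pos: [0.6927, -0.0618, 0.076]
eef_rot: [-0.0, 0.994, 0.113, 0.0]
wrist_force: [-0.1, -0.3, -0.0]
opening: 0.102
grasp_force: 0.0
```

{"name": "move_arm", "arguments": {
  "series": [
    [[0.1,0,0,-10,0],[0.1,0,0,-35,0],[0.1,0,0,-65,0],[0.1,0,0,-100,0],[0.1,0,0,-135,0],[0.1,0,0,-170,0],[0.1,0,0,-200,0],[0.1,0,0,-225,0],[0.1,0,0,-240,0],[0.1,0,0,-245,0]]
  ]
}}

```text
time_s: 16.15
eef_pos: [0.6938, -0.0621, 0.3264]
eef_rot: [0.001, 0.994, 0.113, 0.003]
wrist_force: [0.6, 0.0, 0.3]
opening: 0.1
grasp_force: 0.0
```

```bash
python3 go.py .56 -.18 .42;python3 go.py .533 -.304 .20; python3 - <<'E'
from h import *
im,d=camera("top"); print([ (r["conf"],r["bbox"],np.median(world("top",d,r["region"]),0)) for r in outline_of("yellow_screwdriver","top")[:1]])
E
```

```text
16.15 [ 0.69384548 -0.06208437  0.32643075] [-2.59166132e-01  4.00260528e-01  1.17995344e+00  1.32768009e-05
  1.55416934e+00  1.08473021e+00] shift mm [-156.3   85.1  -94.3]
16.15 [ 0.69384548 -0.06208437  0.32643075] [-2.59166132e-01  4.00260528e-01  1.17995344e+00  1.32768009e-05
  1.55416934e+00  1.08473021e+00] shift mm [-211.9  199.1  125.7]
[]
```

{"name": "move_arm", "arguments": {
  "series": [
    [[0.1,-5,5,-15,0],[0.1,-20,19,-40,0],[0.1,-42,39,-60,0],[0.1,-68,64,-70,0],[0.1,-96,90,-75,0],[0.1,-124,116,-75,0],[0.1,-152,142,-75,0],[0.1,-178,167,-75,0],[0.1,-200,188,-75,0],[0.1,-212,199,-75,0]]
  ]
}}

```text
time_s: 17.08
eef_pos: [0.528, -0.3064, 0.3949]
eef_rot: [-0.001, 0.994, 0.112, -0.001]
wrist_force: [-0.1, 0.7, -0.4]
opening: 0.098
grasp_force: 0.0
```

```bash
python3 go.py .533 -.304 .20; cat > fa.py <<'E'
from h import *
P=np.vstack([world(c,np.load(c+"0.npy"),np.ones((420,560),bool)) for c in("top","scene")])
q=P[(P[:,0]>.34)&(P[:,0]<.56)&(P[:,1]<-.1)&(P[:,1]>-.3)]
for z in(.15,.2,.25,.3,.34,.37):
    t=q[q[:,2]>z]; print("machine >",z,len(t),t.min(0).round(3),t.max(0).round(3))
o=ctrl.get_obs();q1=o["q"][0];f=np.array([np.cos(q1),np.sin(q1)]);l=np.array([-f[1],f[0]])
e=np.array(o["eef_pos"]);rt=e[:2]@f;print("TCP z",e[2],"radial",rt,"lat",e[:2]@l,"q",np.round(o["q"],3))
A=[]
for c in("top","scene"):
    im,d=camera(c);cv2.imwrite(f"pics/{c}_fa{o['time_s']:.1f}.png",im);d0=np.load(c+"0.npy")
    A.append(world(c,d,((d<d0-.02)&(d>0))|((d0==0)&(d>0))))
A=np.vstack(A);s=A[:,:2]@f;la=A[:,:2]@l
print("back  n  lat range  z(2%,98%) rel to TCP")
for b in np.arange(-.1,.4,.03):
    k=(abs(rt-s-b)<.015)&(A[:,2]>e[2]+.05)&(abs(la-.15)<.2)
    if k.sum()>10: print(round(b,2),k.sum(),np.percentile(la[k],[2,98]).round(3),(np.percentile(A[k,2],[1,99])-e[2]).round(3))
E
python3 fa.py
```

```text
17.0833 [ 0.52798004 -0.30642243  0.39489334] [-7.19411164e-01  1.85014579e-01  1.31525104e+00 -1.27229460e-03
  1.64399164e+00  6.27734291e-01] shift mm [  5.9  -1.  194.9]
machine > 0.15 4735 [ 0.378 -0.255  0.15 ] [ 0.474 -0.1    0.389]
machine > 0.2 3630 [ 0.378 -0.255  0.2  ] [ 0.474 -0.1    0.389]
machine > 0.25 2338 [ 0.385 -0.252  0.25 ] [ 0.471 -0.1    0.389]
machine > 0.3 976 [ 0.397 -0.202  0.301] [ 0.442 -0.157  0.389]
machine > 0.34 401 [ 0.407 -0.191  0.34 ] [ 0.431 -0.167  0.389]
machine > 0.37 345 [ 0.407 -0.191  0.37 ] [ 0.431 -0.167  0.389]
TCP z 0.3948933431961814 radial 0.5990579156968666 lat 0.11741907994717225 q [-7.190e-01  1.850e-01  1.315e+00 -1.000e-03  1.644e+00  6.280e-01]
back  n  lat range  z(2%,98%) rel to TCP
-0.04 8404 [0.057 0.172] [0.073 0.338]
-0.01 4785 [0.054 0.173] [0.071 0.348]
0.02 2836 [0.057 0.179] [0.062 0.347]
0.05 1674 [0.058 0.177] [0.072 0.345]
0.08 1909 [0.059 0.177] [0.256 0.342]
0.11 2710 [0.06  0.177] [0.255 0.34 ]
0.14 7471 [0.067 0.177] [0.252 0.337]
0.17 6354 [0.076 0.177] [0.264 0.346]
0.2 6529 [0.071 0.173] [0.286 0.345]
0.23 6927 [0.067 0.172] [0.293 0.351]
0.26 4961 [0.064 0.174] [0.293 0.353]
0.29 2386 [0.058 0.177] [0.292 0.352]
0.32 487 [0.062 0.178] [0.296 0.344]
```

```bash
python3 - <<'E'
from h import *
from scipy.optimize import fsolve
D=np.array([[.181,1.607,.5626,.25],[.0321,1.3766,.5359,.4498],[.2091,1.9727,.4623,.0766],[.506,1.3367,.6847,.176],[.185,1.3153,.599,.3949],[-.128,1.6673,.4623,.3785]])
M=[];b=[]
for q2,q3,r,z in D:
    s=q2+q3
    M+=[[np.sin(q2),np.sin(s),np.cos(s),1,0],[np.cos(q2),np.cos(s),-np.sin(s),0,1]];b+=[r,z]
x,*_=np.linalg.lstsq(np.array(M),np.array(b),rcond=None);print("L1,L2,e,r0,H-t",x.round(3),"res mm",((M@x-b)*1000).round(1))
def f(q,r,z):
    s=sum(q);return [x[0]*np.sin(q[0])+x[1]*np.sin(s)+x[2]*np.cos(s)+x[3]-r,x[0]*np.cos(q[0])+x[1]*np.cos(s)-x[2]*np.sin(s)+x[4]-z]
for z in(.4,.3,.2,.15,.12,.1,.085,.075):
    q=fsolve(f,[.3,1.5],args=(.602,z));a=sum(q)-np.pi/2
    print(z,q.round(3),"slope deg",np.degrees(a).round(1),"forearm bottom at b=.145,.19:",[(z+.297+bb*np.tan(a)-.055/np.cos(a)).round(3) for bb in(.145,.19)])
E
```

```text
L1,L2,e,r0,H-t [ 0.436  0.515  0.086 -0.     0.016] res mm [ 0.  -0.2  0.1  0.1  0.4 -0.  -0.6  0.1  0.8  0.  -0.7  0.1]
0.4 [0.189 1.301] slope deg -4.6 forearm bottom at b=.145,.19: [np.float64(0.63), np.float64(0.626)]
0.3 [0.23  1.448] slope deg 6.1 forearm bottom at b=.145,.19: [np.float64(0.557), np.float64(0.562)]
0.2 [0.312 1.551] slope deg 16.8 forearm bottom at b=.145,.19: [np.float64(0.483), np.float64(0.497)]
0.15 [0.368 1.586] slope deg 22.0 forearm bottom at b=.145,.19: [np.float64(0.446), np.float64(0.464)]
0.12 [0.407 1.602] slope deg 25.1 forearm bottom at b=.145,.19: [np.float64(0.424), np.float64(0.445)]
0.1 [0.434 1.611] slope deg 27.2 forearm bottom at b=.145,.19: [np.float64(0.41), np.float64(0.433)]
0.085 [0.455 1.616] slope deg 28.7 forearm bottom at b=.145,.19: [np.float64(0.399), np.float64(0.423)]
0.075 [0.47  1.619] slope deg 29.7 forearm bottom at b=.145,.19: [np.float64(0.391), np.float64(0.417)]
```

View pics/scene_fa17.1.png

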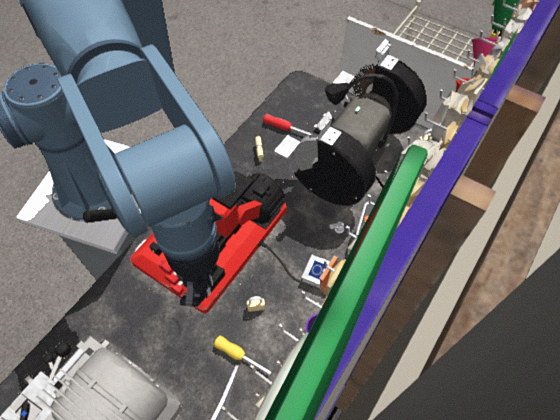

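The scene view shows the gripper at (195,285) beside the machine's tall post, and the forearm will pass over that post. I'll go part of the way down, then measure the forearm's underside.

{"name": "move_arm", "arguments": {
  "series": [
    [[0.1,6,1,8,0],[0.1,6,1,25,0],[0.1,6,1,48,0],[0.1,6,1,74,0],[0.1,6,1,100,0],[0.1,6,1,126,0],[0.1,6,1,150,0],[0.1,6,1,170,0],[0.1,6,1,185,0],[0.1,6,1,190,0]]
  ]
}}

```text
time_s: 18.02
eef_pos: [0.5363, -0.3001, 0.2016]
eef_rot: [-0.003, 0.993, 0.114, -0.002]
wrist_force: [-0.1, -0.1, -1.3]
opening: 0.1
grasp_force: 0.0
```

```bash
python3 go.py .535 -.307 .087; cat > fb.py <<'E'
from h import *
np.set_printoptions(precision=3,suppress=True)
o=ctrl.get_obs();q=o["q"];e=np.array(o["eef_pos"]);f=np.array([np.cos(q[0]),np.sin(q[0])]);l=np.array([-f[1],f[0]])
a=q[1]+q[2]-np.pi/2
A=[]
for c in("top","scene"):
    im,d=camera(c);cv2.imwrite(f"pics/{c}_fb{o['time_s']:.1f}.png",im);d0=np.load(c+"0.npy")
    A.append(world(c,d,(d>0)&((d<d0-.02)|(d0==0))))
A=np.vstack(A);b=e[:2]@f-A[:,:2]@f;h=A[:,2]-e[2]-.298;la=A[:,:2]@l
u=b*np.cos(a)+h*np.sin(a);v=-b*np.sin(a)+h*np.cos(a)
print("slope",np.degrees(a))
for uu in np.arange(-.05,.35,.025):
    k=(abs(u-uu)<.0125)&(la>.04)&(la<.2)&(abs(v)<.13)
    if k.sum()>10: print("u",uu.round(3),k.sum(),"v",np.percentile(v[k],[.5,2,10,98,99.5]),"lat",np.percentile(la[k],[2,98]))
# post corner in forearm frame at final pose (TCP z .087)
E
python3 fb.py
```

```text
18.0167 [ 0.5362558  -0.30010194  0.20158503] [-7.03311871e-01  3.15854243e-01  1.54300616e+00  4.60670621e-04
  1.28950376e+00  6.38564297e-01] shift mm [ -2.4   7.1 114.6]
slope 16.504855654978268
u -0.05 1506 v [-0.114 -0.109 -0.089  0.027  0.03 ] lat [0.062 0.172]
u -0.025 2452 v [-0.117 -0.058  0.024  0.048  0.049] lat [0.056 0.181]
u 0.0 3294 v [-0.108 -0.027  0.036  0.051  0.052] lat [0.057 0.182]
u 0.025 4328 v [-0.067 -0.046 -0.001  0.051  0.051] lat [0.06  0.181]
u 0.05 2870 v [-0.037 -0.032 -0.01   0.05   0.051] lat [0.06  0.176]
u 0.075 1979 v [-0.038 -0.034 -0.019  0.05   0.05 ] lat [0.059 0.176]
u 0.1 1894 v [-0.035 -0.03  -0.011  0.049  0.05 ] lat [0.059 0.177]
u 0.125 1679 v [-0.035 -0.03  -0.005  0.049  0.049] lat [0.059 0.177]
u 0.15 4493 v [-0.036 -0.032 -0.011  0.05   0.052] lat [0.061 0.176]
u 0.175 3735 v [-0.024 -0.008  0.028  0.06   0.061] lat [0.06  0.176]
u 0.2 3131 v [-0.004  0.005  0.026  0.062  0.063] lat [0.068 0.172]
u 0.225 3442 v [0.01  0.019 0.039 0.069 0.069] lat [0.067 0.171]
u 0.25 3845 v [0.012 0.023 0.046 0.075 0.076] lat [0.065 0.173]
u 0.275 4214 v [0.015 0.027 0.054 0.081 0.082] lat [0.064 0.175]
u 0.3 4643 v [0.025 0.035 0.063 0.086 0.087] lat [0.06  0.177]
u 0.325 4102 v [0.025 0.032 0.066 0.092 0.093] lat [0.063 0.177]
```

Measured half-thickness gives about 2 cm of room over the post, so I'll go down gently.

{"name": "move_arm", "arguments": {
  "series": [
    [[0.1,-1,4,4,0],[0.1,-1,4,12,0],[0.1,-1,4,22,0],[0.1,-1,4,32,0],[0.1,-1,4,42,0],[0.1,-1,4,52,0],[0.1,-1,4,60,0],[0.1,-1,4,66,0],[0.1,-1,4,70,0],[0.1,-1,4,70,0]]
  ]
}}

```text
time_s: 18.95
eef_pos: [0.5364, -0.3068, 0.1348]
eef_rot: [-0.001, 0.994, 0.113, -0.001]
wrist_force: [-0.8, -0.5, 0.6]
opening: 0.1
grasp_force: 0.0
```

```bash
python3 go.py .535 -.307 .086; python3 - <<'E'
from h import *
cv2.imwrite("pics/s5.png",camera("scene")[0])
E
```

```text
18.95 [ 0.53636998 -0.30682027  0.13477635] [-7.11417519e-01  3.95615745e-01  1.58353443e+00  1.17458488e-05
  1.16418676e+00  6.32681587e-01] shift mm [-1.3 -0.1 48.8]
```

View pics/s5.png

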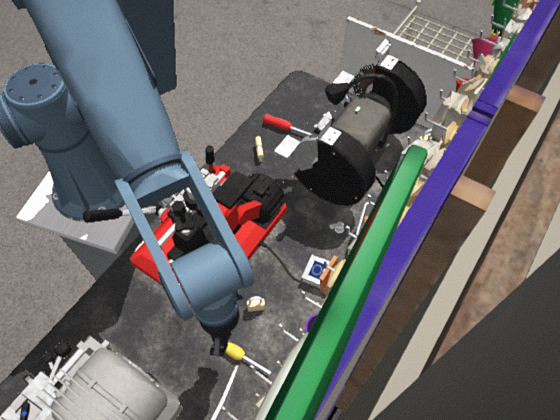

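The scene view shows the gripper at (215,345), over the yellow handle at (230,350). The post lies below the open fork, around (190,225). I'll make the last descent and hold.

{"name": "move_arm", "arguments": {
  "series": [
    [[0.1,-1,0,3,0],[0.1,-1,0,8,0],[0.1,-1,0,14,0],[0.1,-1,0,21,0],[0.1,-1,0,28,0],[0.1,-1,0,35,0],[0.1,-1,0,41,0],[0.1,-1,0,45,0],[0.1,-1,0,48,0],[0.1,-1,0,49,0]]
  ]
}}

```text
time_s: 19.83
eef_pos: [0.5357, -0.3072, 0.0863]
eef_rot: [-0.0, 0.994, 0.113, -0.0]
wrist_force: [-0.5, -0.4, -0.1]
opening: 0.102
grasp_force: 0.0
```

{"name": "move_arm", "arguments": {
  "series": [
    [[0.1,0,0,0,0],[0.1,0,0,0,0],[0.1,0,0,0,0],[0.1,0,0,0,0],[0.1,0,0,0,0],[0.1,0,0,0,0],[0.1,0,0,0,0],[0.1,0,0,0,0],[0.1,0,0,0,0],[0.1,0,0,0,0]]
  ]
}}

```text
time_s: 20.67
eef_pos: [0.5359, -0.3074, 0.087]
eef_rot: [-0.0, 0.994, 0.113, 0.0]
wrist_force: [-0.2, -0.1, -0.0]
opening: 0.094
grasp_force: 0.0
```

{"name": "move_arm", "arguments": {
  "series": [
    [[0.1,0,0,0,0],[0.1,0,0,0,0],[0.1,0,0,0,0],[0.1,0,0,0,0],[0.1,0,0,0,0],[0.1,0,0,0,0],[0.1,0,0,0,0],[0.1,0,0,0,0],[0.1,0,0,0,0],[0.1,0,0,0,0]]
  ]
}}

```text
time_s: 21.5
eef_pos: [0.5359, -0.3074, 0.087]
eef_rot: [0.0, 0.994, 0.113, 0.0]
wrist_force: [-0.0, 0.6, 0.1]
opening: 0.097
grasp_force: 0.0
```

{"name": "move_arm", "arguments": {
  "series": [
    [[0.1,0,0,0,0],[0.1,0,0,0,0],[0.1,0,0,0,0],[0.1,0,0,0,0],[0.1,0,0,0,0],[0.1,0,0,0,0],[0.1,0,0,0,0],[0.1,0,0,0,0],[0.1,0,0,0,0],[0.1,0,0,0,0]]
  ]
}}

```text
time_s: 22.33
eef_pos: [0.5359, -0.3074, 0.087]
eef_rot: [0.0, 0.994, 0.113, 0.0]
wrist_force: [-0.1, 0.5, 0.8]
opening: 0.1
grasp_force: 0.0
```

```bash
python3 -c "
from bench import order
print(order.hand_in())"
```

```text
the job is handed in; nothing more can be done
None
```

The arm pointed at the cylinder, the tin and the yellow handle in that order, staying over 2 s at each, and the job is handed in still pointing at the handle; no contact force showed. Fingertips were about 2 cm above the first two, but about 4 cm above the handle (within the judged 2–45 mm) so the forearm cleared the red machine's post.

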